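# Roll the muffin box shut

### The job

Close the roll-top muffin box: with the fingers, push the lid's sprung steel bar from behind, over the curved top, until the lid is fully shut. From the moment the lid starts to move until it is nearly shut, push without a break and steadily, between 2.5 and 7.5 N, so that the bar's red pointers stay over the green marks all the way; do not slam it. Then let go, with the lid shut and everything else left where it stands.

Things in the scene. Friction and masses are not known exactly. Their poses are not given: they have to be found in the camera images.
- muffin_box: Bamboo roll-top muffin box fixed to the counter: 280 mm along its own x, 330 along its own y, about 210 high, standing on a dark plinth of varying height (5 to 55 mm). Origin: centre of the box underside (plinth top), z up. Its mouth is on its +y side. The lid turns about a level axis parallel to its x and closes by rolling over the top from -y to +y. Nothing stands above the lid.
- lid_axis (a point): Point on the lid's turning axis, midway along the box, 50 mm above the box's origin. The lid's outer face is at radius 167 mm from this axis; a flat dark rail on the lid just behind and under the bar reaches 176 mm. The bar's centre line is at radius 200 mm.
- lid (a joint): Lid angle: 0 open (on its stop), 1.12 nearly shut, 1.30 rad shut, growing towards box +y. Nominal 0.95 kg (hidden, varies by up to a third), centre of mass at radius 168 mm, 0.04 rad behind the bar's angle: gravity holds it back while the bar is on the -y side of the top, then pulls it ahead. Viscous damper 4 N m s/rad, next to no dry friction: left alone it creeps open or runs shut.
- push_bar (a joint): How far the sprung bar is pushed in relative to the lid, about the same axis: 0 out, growing to +y, stop at 0.22 rad. Spring 10 N m/rad, preload 0.2 N m: push along the curve = 50 N/rad x (value + 0.02), so 0.03 = 2.5 N, 0.08 = 5 N, 0.13 = 7.5 N. Pointers are over the green marks from 0.03 to 0.13. If the hand stops, the push fades in about half a second as the lid moves on.
- bar_mid (a point): Middle of the steel bar, 18 mm thick and 200 mm long, parallel to the box's x, radius 200 mm from lid_axis. Its angle from vertical about the axis, positive to box +y, is -0.50 + lid + push_bar. Only thin stalks, springs near its ends and red end pointers join it to the lid; its middle is free, with 15 to 24 mm of air under it. Push from its -y side, fingertips up to 15 mm below its centre.
- green_mark (a point): Middle of the green mark on the lid under the pointer at the bar's +x end (another at the other end): 20 mm long along the curve, 20 mm wide, radius 180 mm, at 0.08 rad ahead of the untouched bar. It turns with the lid.
- muffin0: A loose muffin in a red cup, 72 mm across, 59 mm high, on the bamboo board to the left; to be left alone. Origin: centre of its underside.
- muffin1: A loose muffin in a red cup, 72 mm across, 59 mm high, on the bamboo board to the left; to be left alone. Origin: centre of its underside.
- jam_jar: A loose closed jam jar, 72 mm across, 100 mm high, right side; to be left alone.
- mug: A loose white mug, 82 mm across, 90 mm high, right side; to be left alone.

How it is judged (in metres and radians):
On the way, in this order (a step that is already met when the one before it is completed fails the run):
1. the bar is pushed in, pointers over the green marks, with the lid still almost fully open (value of joint push_bar between 0.03 and 0.13 rad and value of joint lid below 0.2 rad), for 0.2 s.
2. the lid is rolled along with the pointers kept over the green marks for a second and more (value of joint push_bar between 0.03 and 0.13 rad and value of joint lid between 0.06 and 1.08 rad), for 1 s.
3. the lid comes nearly shut with the pointers still over the green marks (value of joint push_bar between 0.03 and 0.13 rad and value of joint lid above 1.06 rad), for 0.03 s.
4. the lid is fully shut and the bar has been let go (value of joint lid above 1.26 rad and value of joint push_bar below 0.02 rad), for 0.2 s.
At the end, for the whole second after the job is handed in: The lid is within 0.04 rad of its closed stop and at rest, the bar is released (within 0.02 rad of fully out), the robot does not touch the box, and the two nearer muffins, jar and mug are within 30 mm of where they stood (all of step 4 and velocity of joint lid below 0.05 rad/s and contact force between the arm and muffin_box below 0.2 N and distance of each of muffin0, muffin1, jam_jar, mug from where it was at the start of the episode below 0.03 m).
It fails at once if on the way (lid between 0.06 and 1.08 rad) the push falls below 2.5 N (bar below 0.03 rad) (value of joint lid between 0.06 and 1.08 rad and value of joint push_bar below 0.03 rad).
It fails at once if before the lid is nearly shut (1.08 rad) the push exceeds 7.5 N (bar above 0.13 rad) (value of joint lid below 1.08 rad and value of joint push_bar above 0.13 rad).
It fails at once if the lid is slammed (faster than 0.75 rad/s) (velocity of joint lid above 0.75 rad/s).
It fails at once if the box is hit or pressed with more than 25 N (contact force between the arm and muffin_box above 25 N).
It fails at once if a bystander is pushed away (distance of any of muffin0, muffin1, jam_jar, mug from where it was at the start of the episode above 0.05 m).
It also fails if it takes over 45 s, if anything falls off the work surface, if the arm or the gripper's body presses on something with over 40 N, if the wrist force passes 120 N, or if a joint passes its speed limit or range.

### The arm

A 6-joint arm with a two-finger parallel gripper is mounted at the origin on the work surface. World frame = base frame: x ahead of the robot, y to its left, z up, the work surface at z = 0. Lengths are in m, angles in degrees, forces in N, time in s.
With the tool pointing down it reaches from about 0.4 to 0.825 m from the base axis. Payload 7 kg.
Tool frame: the origin (TCP) lies between the finger pads; the fingertips stand 22 mm ahead of it and the grasp point (between the pads) lies 3 mm ahead of it; z points along the fingers, y is the direction in which the jaws open and shut (so a half turn about z gives the same grasp; the last joint's range is limited). The gripper opens to 88 mm and grips with 3 to 60 N. Pads are 19 mm wide; open, the fingers measure 130 mm over their backs; the gripper's body (78 mm by 193 mm) begins 47 mm behind the grasp point.
Start: joints at [83.887, 20.546, 0.682, 0, -70.136, -16.507], TCP at [0.26, 0.623, 0.249] pointing down, gripper open.
Joint ranges: [-176.03, 176.03], [-82.01, 121.73], [-58.28, 71.71], [-173.87, 95.51], [-174.79, -0.11], [-173.66, 173.66]. Speed limits (degrees/s): [136.94, 136.94, 172.46, 180, 180, 180].

### API

Orientations are given as [roll, pitch, yaw] about the fixed x, y, z axes, in that order (R = Rz(yaw) Ry(pitch) Rx(roll)).
In Python, from plant import telemetry, cams, r gives the robot as it stands.
- The arm moves only by the tool carry_out, never from a script. Its argument "commands" is one flat list of numbers, 5 for each row, row after row: the shift along the world's x, y, z as a fraction of full scale, then the turn about the world's z as a fraction of full scale, then the gripper's target within -1 to 1 (shut at 1, half-way at 0, fully open at -1). In form: [x, y, z, turn, claw, x, y, z, turn, claw, ...]. A call has 1 to 8 rows; each row shifts and turns the commanded pose from where the row before left it; what a row does not reach is not made up. Full scale, the value 1, is 0.04 m for a shift and 4 degrees for a turn. A row lasts 1/10 s, in which the tool goes at most 50 mm and 8.59 degrees, less where a joint would pass 70% of its speed; a pose out of reach is approached as far as the arm can. A call with a number of a shift or a turn outside -1 to 1 is refused whole. A call with a gripper value outside its range is refused whole. The fingers move at their own pace and stop on an object; "grip_force" is the grip in N (left out, the last holds). Time passes only in rows, so rows that do not move let the fingers close. It gives the time, the measured TCP pose, the force and the opening at its end, in the units of the state.
- telemetry.get_state(): the state, without advancing time (a new reading comes with each control period).
- cams.capture(name): name is "scene" or "top"; returns a dict with "frame" (420x560x3 uint8, red, green, blue), "camera_matrix" (3x3 intrinsics, pixels), "camera_from_world" (4x4, takes a point from world to camera coordinates). Camera axes: x right, y down, z forward; pixel columns grow to the right and rows downward; lengths in m; the calibration is good to about 2 mm. A picture is of the moment at which its call begins. There is no depth.
- r.close_job(): hands the job in, once; it reports no verdict.
The state is a dict: "time_s": time; "joints": joint angles; "qd": joint speeds; "joint_torque": joint torques, N m; "tcp_pos": TCP position; "eef_rot": TCP orientation; "contact_force": force on the tool from outside, world axes, zero at the start; "moment": the same for the moment, N m; "gripper_width": finger opening in m.
Only numpy, scipy, OpenCV 4.12 (cv2) and the standard library are available. Lean on these libraries where they do the work, as an engineer would, in place of code of your own. Each camera call takes 0.05 s, during which the arm holds its last target. There are 200 camera calls.

## Working session

There is one attempt and no reset: what is moved stays moved. The work goes in short steps, Python scripts to look and compute and a tool call to move; the robot and the scene stay as the last step left them, time stands still between calls to the robot, and variables do not carry over. Pictures are saved under pics/ and viewed, about 8 in all and at most 12, crops included, and the job is handed in when it is done.

Besides the shell and the picture viewer there is one more tool, called after "Call:" as name(argument=value, ...) on one line, values as JSON. carry_out: Moves the arm, as the interface text tells. Shift numbers are shares of 0.04 m and turn numbers shares of 4 degrees, none past 1 either way. Its arguments: {"type":"object","properties":{"commands":{"type":"array"},"grip_force":{"type":"number"}},"required":["commands"]}

```bash
mkdir -p pics
python3 - <<'E'
from plant import telemetry,cams
import cv2,numpy as np
s=telemetry.get_state();print(s)
for n in("scene","top"):
    c=cams.capture(n);cv2.imwrite(f"pics/{n}0.png",c["frame"][:,:,::-1]);np.savez(f"{n}0.npz",**c)
    print(n,c["camera_matrix"].tolist(),np.round(c["camera_from_world"],4).tolist())
E
```

```text
{'time_s': 0.0, 'joints': array([ 8.38869927e+01,  2.05915792e+01,  6.33407117e-01, -2.01626545e-02,
       -7.01353912e+01, -1.65084431e+01]), 'qd': array([-0.04149532,  0.02064559,  0.01679548,  0.03282222, -0.03671681,
        0.06558914]), 'joint_torque': array([-1.04899147e-03, -5.82726359e+01,  2.93049645e+01,  6.99740946e+00,
        6.91365130e-03, -1.60767645e-04]), 'tcp_pos': array([0.2594632 , 0.62264819, 0.24761811]), 'eef_rot': array([ 1.79904907e+02, -8.41646560e-03, -2.26283102e+01]), 'contact_force': array([-0.37620497, -0.21479309,  0.06261101]), 'moment': array([-0.04937097,  0.02318113,  0.00323834]), 'gripper_width': 0.08732759660586782}
scene [[498.47242758906447, 0.0, 282.5289800295487], [0.0, 498.47242758906447, 203.64166449562865], [0.0, 0.0, 1.0]] [[-0.1887, -0.982, -0.0007, 0.1275], [-0.9312, 0.1792, -0.3174, 0.577], [0.3119, -0.0593, -0.9483, 1.5678], [0.0, 0.0, 0.0, 1.0]]
top [[537.2764109288852, 0.0, 274.33190046649366], [0.0, 537.2764109288852, 204.1031381824951], [0.0, 0.0, 1.0]] [[-0.0005, -1.0, 0.001, 0.0375], [-0.9822, 0.0003, -0.1878, 0.5787], [0.1878, -0.001, -0.9822, 1.8194], [0.0, 0.0, 0.0, 1.0]]
```

View pics/scene0.png

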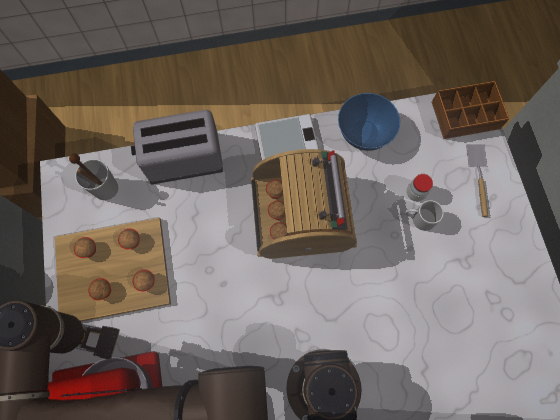

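View pics/top0.png

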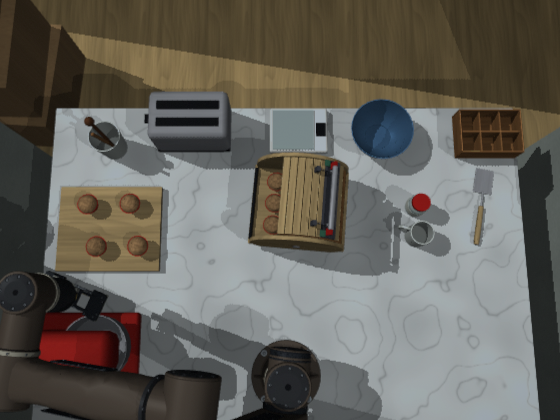

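Scene view: the box at about (305,205), its mouth facing left (world +y) and the bar a grey rod at about (337,190). Top view: bar at about (331,200), with jar and mug to the right at (420,203) and (419,233).

Run:
```python
import cv2,numpy as np
a=cv2.imread("pics/scene0.png")[140:265,240:365];b=cv2.imread("pics/top0.png")[140:265,240:365]
f=lambda i:cv2.resize(i,None,fx=3.2,fy=4.6,interpolation=cv2.INTER_CUBIC)
cv2.imwrite("pics/crop0.png",np.hstack([f(a),f(b)]))
for n in("scene","top"):
    im=cv2.imread(f"pics/{n}0.png").astype(int);h=cv2.cvtColor(im.astype(np.uint8),cv2.COLOR_BGR2HSV)
    roi=np.zeros(im.shape[:2],np.uint8);roi[140:265,300:365]=1
    for nm,lo,hi in(("red",(170,120,60),(180,255,255)),("red2",(0,150,60),(6,255,255)),("green",(45,80,40),(90,255,255))):
        m=cv2.inRange(h,lo,hi)*roi
        k,l,st,ce=cv2.connectedComponentsWithStats(m)
        print(n,nm,[(st[i][4],ce[i].round(1).tolist(),st[i][:4].tolist()) for i in range(1,k) if st[i][4]>2])
```

```text
scene red []
scene red2 [(np.int32(28), [330.1, 154.4], [328, 151, 6, 9]), (np.int32(41), [339.9, 220.8], [337, 218, 7, 8])]
scene green [(np.int32(16), [323.8, 154.1], [322, 152, 5, 5]), (np.int32(27), [333.7, 223.9], [331, 221, 6, 6])]
top red [(np.int32(4), [336.8, 164.2], [336, 163, 2, 3]), (np.int32(3), [327.0, 235.0], [326, 235, 3, 1])]
top red2 [(np.int32(27), [333.4, 163.6], [331, 161, 7, 8]), (np.int32(36), [328.6, 231.6], [326, 228, 7, 7])]
top green [(np.int32(31), [327.2, 162.5], [325, 160, 6, 7]), (np.int32(34), [322.1, 232.9], [320, 230, 5, 7])]
```

View pics/crop0.png

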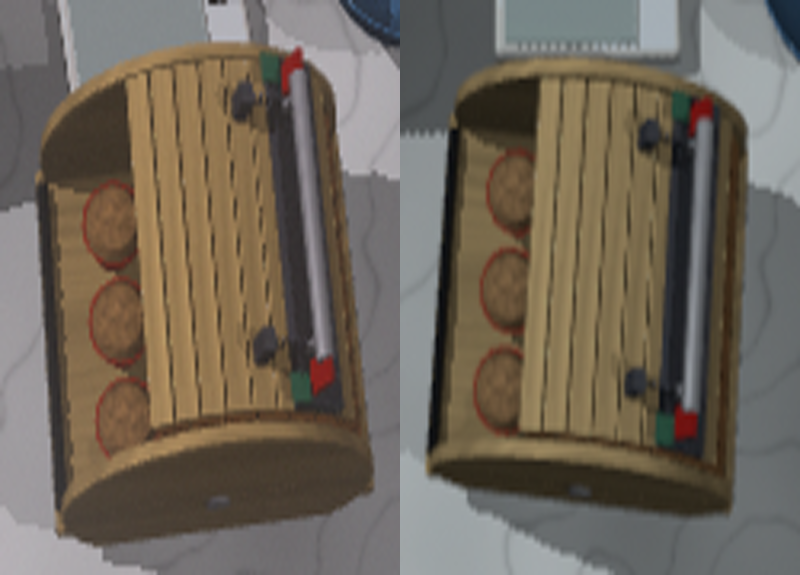

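The crop shows the bar ends at about (334,156) and (341,217) in scene and (335,165) and (331,230) in top. It also shows the axis pin on the near side plate at about (308,249) in scene and (296,247) in top.

```bash
cat > h.py <<'E'
import cv2,numpy as np
from scipy.optimize import least_squares
def proj(c,P):
    P=np.atleast_2d(P);q=c["camera_from_world"][:3,:3]@P.T+c["camera_from_world"][:3,3:];u=c["camera_matrix"]@q;return (u[:2]/u[2]).T
def box2w(p,P):  # p=x,y,z(origin),yaw
    P=np.atleast_2d(P);c,s=np.cos(p[3]),np.sin(p[3]);return P@np.array([[c,s,0],[-s,c,0],[0,0,1]])+p[:3]
E
python3 - <<'E'
from h import *
C={n:dict(np.load(f"{n}0.npz")) for n in("scene","top")}
obs=[]
ends={}
for n in C:
    f=C[n]["frame"];h=cv2.cvtColor(f,cv2.COLOR_RGB2HSV)
    m=cv2.inRange(h,(0,0,95),(180,60,255));r=np.zeros_like(m)
    q={"scene":[(329,150),(339,150),(347,222),(335,222)],"top":[(330,160),(340,160),(337,235),(325,235)]}[n]
    cv2.fillPoly(r,[np.array(q)],255);m&=r
    k,l,st,ce=cv2.connectedComponentsWithStats(m);i=1+np.argmax(st[1:,4])
    rect=cv2.minAreaRect(np.argwhere(l==i)[:,::-1].astype(np.float32));print(n,st[i],ce[i],rect)
    ends[n]=ce[i]
pin={"scene":(307.8,249.1),"top":(296.3,246.7)}
def tri(a):
    return least_squares(lambda P:np.r_[(proj(C["scene"],P)-a["scene"]).ravel(),(proj(C["top"],P)-a["top"]).ravel()],[.6,0,.2])
for nm,a in(("barcent",ends),("pin",pin),("green+",{"scene":(323.8,154.1),"top":(327.2,162.5)}),("green-",{"scene":(333.7,223.9),"top":(322.1,232.9)}),
 ("bar+",{"scene":(333.8,156.3),"top":(335.3,165)}),("bar-",{"scene":(341.3,217.2),"top":(330.9,229.6)}),("red+",{"scene":(330.1,154.4),"top":(333.6,163.6)}),("red-",{"scene":(339.9,220.8),"top":(328.6,231.6)})):
    t=tri(a);print(nm,t.x.round(4),t.fun.round(2));
    ends[nm]=a
# joint fit: box pose + pin x, bar end, green x
ba=lambda x,r,t:[x,r*np.sin(t),.05+r*np.cos(t)]
def res(v):
    p=v[:4];o=[]
    P=box2w(p,[ba(0,.2,-.5),ba(.095,.2,-.5),ba(-.095,.2,-.5),ba(v[4],.18,-.42),ba(-v[4],.18,-.42),[v[5],0,.05]])
    for n in C:
        u=proj(C[n],P)
        for k,(nm,w,cols) in enumerate((("barcent",1,1),("bar+",.5,1),("bar-",.5,1),("green+",.4,1),("green-",.4,1),("pin",1,1))):
            z=ends[n] if nm=="barcent" else ends[nm][n]
            o.append(w*(u[k]-z))
    return np.ravel(o)
f=least_squares(res,[.63,0,.03,-.1,.11,-.14]);print(f.x.round(4),np.degrees(f.x[3]).round(2));print(f.fun.reshape(2,6,2).round(2).tolist())
print("barmid",box2w(f.x[:4],ba(0,.2,-.5)),"axis",box2w(f.x[:4],[0,0,.05]), "std",np.sqrt(np.diag(np.linalg.inv(f.jac.T@f.jac))).round(4))
E
```

```text
scene [330 155  14  63 297] [336.52861953 186.18855219] ((336.2033386230469, 186.0391845703125), (62.644657135009766, 5.742583751678467), 82.47618103027344)
top [328 166   9  63 260] [332.31923077 196.83846154] ((332.2558288574219, 196.98223876953125), (4.279605865478516, 62.344425201416016), 4.159642219543457)
barcent [ 0.5642 -0.145   0.2489] [-0.33 -0.09  0.32  0.16]
pin [ 0.428  -0.0373  0.0707] [ 0.08  0.02 -0.08 -0.04]
green+ [ 0.676  -0.1307  0.247 ] [-0.14 -0.03  0.13  0.06]
green- [ 0.4518 -0.1118  0.2394] [-0.3  -0.08  0.29  0.15]
bar+ [ 0.6714 -0.1608  0.2292] [-0.94 -0.24  0.89  0.42]
bar- [ 0.4583 -0.1345  0.2715] [ 0.2   0.06 -0.19 -0.1 ]
red+ [ 0.675  -0.1517  0.238 ] [-0.04 -0.01  0.04  0.02]
red- [ 0.4545 -0.1306  0.2508] [-0.18 -0.05  0.17  0.09]
[ 0.5693 -0.0487  0.0344 -0.0881  0.1132 -0.1441] -5.05
[[[0.01, -0.32], [-0.73, 0.41], [-0.2, -0.7], [0.1, -0.08], [0.05, -0.17], [0.05, -0.21]], [[0.46, 0.48], [-0.25, 1.4], [-0.1, -1.06], [0.2, 0.01], [0.23, 0.11], [-0.28, 0.19]]]
barmid [[ 0.56091277 -0.14419939  0.25988396]] axis [[ 0.56934869 -0.0486861   0.08436745]] std [0.0054 0.0028 0.0168 0.0158 0.0042 0.004 ]
```

Call:
carry_out(commands=[0,0,0.9,-0.9,1,0,0,0.9,-0.9,1,0,0,0.9,-0.9,1,0.4,-0.9,0,-0.9,1,0.4,-0.9,0,-0.9,1,0.4,-0.9,0,-0.9,1,0.4,-0.9,0,-0.9,1,0.4,-0.9,0,-0.9,1], grip_force=20)

```text
time_s: 0.9
tcp_pos: [0.3399, 0.4414, 0.3562]
eef_rot: [180.0, -0.0, -51.6]
contact_force: [0.6, -0.1, 0.5]
gripper_width: 0.0291
```

Call:
carry_out(commands=[0.4,-0.9,0,-0.9,1,0.4,-0.9,0,-0.9,1,0.4,-0.9,0,-0.9,1,0.4,-0.9,0,-0.9,1,0.4,-0.9,0,-0.9,1,0.4,-0.9,0,-0.9,1,0.4,-0.9,0,-0.9,1,0.4,-0.9,0,-0.9,1])

```text
time_s: 1.7
tcp_pos: [0.4677, 0.1534, 0.3565]
eef_rot: [180.0, 0.0, -80.4]
contact_force: [-0.3, -0.3, 0.7]
gripper_width: 0.0004
```

Call:
carry_out(commands=[0.29,-0.93,0,-0.46,1,0.29,-0.93,0,-0.46,1,0.29,-0.93,0,-0.46,1,0.29,-0.93,0,-0.46,1,0.29,-0.93,0,-0.46,1,0.29,-0.93,0,-0.46,1,0.29,-0.93,0,-0.46,1,0.29,-0.93,0,-0.46,1])

```text
time_s: 2.5
tcp_pos: [0.5605, -0.1441, 0.3563]
eef_rot: [180.0, 0.0, -95.0]
contact_force: [0.8, 0.8, -0.8]
gripper_width: 0.0005
```

Call:
carry_out(commands=[0,0,-0.5,0,1,0,0,-0.4,0,1,0,0,-0.3,0,1,0,0,0,0,1])

```text
time_s: 2.9
tcp_pos: [0.5595, -0.1424, 0.3066]
eef_rot: [179.8, -0.0, -94.9]
contact_force: [-0.4, 0.3, -0.3]
gripper_width: 0.0007
```

Run:
```python
from plant import telemetry,cams
import cv2,numpy as np
s=telemetry.get_state();print(s["time_s"],s["tcp_pos"],s["eef_rot"],s["contact_force"])
o=[]
for n in("scene","top"):
    c=cams.capture(n);np.savez(f"{n}1.npz",**c);o.append(cv2.resize(c["frame"][130:270,240:380,::-1],None,fx=2.85,fy=4.2,interpolation=cv2.INTER_CUBIC))
cv2.imwrite("pics/hover.png",np.hstack(o))
```

```text
2.9 [ 0.55950381 -0.14237118  0.30657488] [ 1.79801164e+02 -1.95338455e-03 -9.49432086e+01] [-0.44516107  0.32313813 -0.2673362 ]
```

View pics/hover.png

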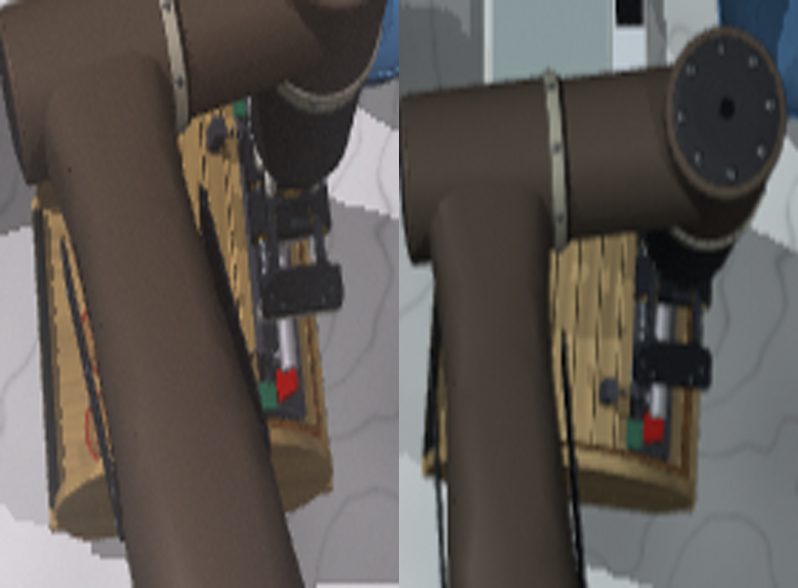

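The hover view shows the closed fingers above the middle of the bar. The near red pointer and green mark are visible beside the arm, at about (341,222) and (334,224) in scene. Next I lower gently onto the bar to get its height.

Call:
carry_out(commands=[0,0,-0.1,0,1,0,0,-0.1,0,1,0,0,-0.05,0,1,0,0,0,0,1])

```text
time_s: 3.4
tcp_pos: [0.561, -0.1434, 0.302]
eef_rot: [-179.8, -0.1, -94.9]
contact_force: [-4.7, -0.2, 16.3]
gripper_width: 0.0003
```

Call:
carry_out(commands=[0,0,-0.025,0,1,0,0,-0.025,0,1,0,0,-0.025,0,1])

```text
time_s: 3.7
tcp_pos: [0.561, -0.1443, 0.3012]
eef_rot: [-179.7, -0.2, -94.9]
contact_force: [-9.3, -1.6, 28.5]
gripper_width: 0.0003
```

Call:
carry_out(commands=[0,0,-0.025,0,1,0,0,-0.025,0,1,0,0,0,0,1])

```text
time_s: 4.0
tcp_pos: [0.561, -0.1447, 0.3009]
eef_rot: [-179.6, -0.2, -94.9]
contact_force: [-12.3, -0.1, 34.0]
gripper_width: -0.0001
```

That pressed harder than I meant: 34 N, and the box limit is 25 N. The bar is higher than I had estimated. I'll read the state and lift off.

```bash
python3 -c "
from plant import telemetry
s=telemetry.get_state();print(s['tcp_pos'],s['contact_force'],s['moment'])"
```

```text
[ 0.56102423 -0.14474454  0.30085299] [-12.3036361   -0.13501654  33.97860715] [-0.32620205  4.46492075 -0.0929784 ]
```

Call:
carry_out(commands=[0,0,0.4,0,1,0,0,0.5,0,1,0,0,0,0,1])

```text
time_s: 4.3
tcp_pos: [0.5616, -0.1427, 0.3329]
eef_rot: [-179.7, -0.0, -94.9]
contact_force: [-0.2, 0.3, -0.4]
gripper_width: 0.0004
```

Call:
carry_out(commands=[-0.05,-0.6,0,0,1,-0.05,-0.5,0,0,1,0,0,0,0,1])

```text
time_s: 4.6
tcp_pos: [0.5561, -0.1879, 0.3291]
eef_rot: [180.0, -0.0, -95.0]
contact_force: [-0.1, 0.6, 0.0]
gripper_width: 0.0001
```

Run:
```python
from h import *
from plant import telemetry,cams
C={n:dict(np.load(f"{n}0.npz")) for n in("scene","top")}
D=[]
for n in C:
    c=cams.capture(n);np.savez(f"{n}2.npz",**c)
    D.append(cv2.resize(c["frame"][130:270,240:380,::-1],None,fx=2.85,fy=4.2,interpolation=cv2.INTER_CUBIC))
    h=cv2.cvtColor(c["frame"],cv2.COLOR_RGB2HSV);roi=np.zeros(h.shape[:2],np.uint8);roi[210:240,315:350]=1
    for nm,lo,hi in(("red",(0,150,60),(6,255,255)),("green",(45,80,40),(90,255,255))):
        k,l,st,ce=cv2.connectedComponentsWithStats(cv2.inRange(h,lo,hi)*roi);print(n,nm,[(st[i][4],ce[i].round(1).tolist()) for i in range(1,k) if st[i][4]>5])
cv2.imwrite("pics/behind.png",np.hstack(D));print(telemetry.get_state()["tcp_pos"])
```

```text
scene red []
scene green []
top red [(np.int32(37), [328.6, 231.6])]
top green [(np.int32(35), [322.0, 232.8])]
[ 0.55630226 -0.18659255  0.32916377]
```

View pics/behind.png

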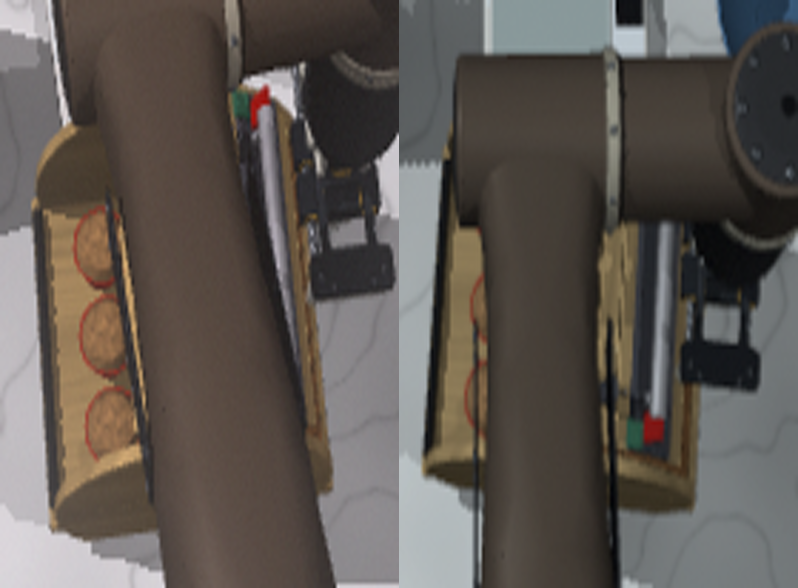

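The hand is now behind the bar, to its right in both views. The lid has not moved: the near red and green marks in top are at (328.6,231.6) and (322,232.8), as before.

Call:
carry_out(commands=[0,0.05,-0.4,0,1,0,0,-0.4,0,1,0,0,-0.2,0,1,0,0,-0.1,0,1,0,0,0,0,1])

```text
time_s: 5.2
tcp_pos: [0.5564, -0.1842, 0.2854]
eef_rot: [180.0, -0.0, -94.9]
contact_force: [-0.6, -0.4, 0.5]
gripper_width: 0.0007
```

Call:
carry_out(commands=[0.02,0.2,0,0,1,0.02,0.2,0,0,1,0,0,0,0,1])

```text
time_s: 5.5
tcp_pos: [0.5584, -0.1675, 0.2862]
eef_rot: [-179.9, 0.0, -94.9]
contact_force: [0.2, 0.3, 1.1]
gripper_width: 0.0003
```

Call:
carry_out(commands=[0,0.05,0,0,1,0,0.05,0,0,1])

```text
time_s: 5.7
tcp_pos: [0.5581, -0.1644, 0.2858]
eef_rot: [-180.0, 0.0, -94.9]
contact_force: [-0.0, 0.3, -0.5]
gripper_width: 0.0005
```

Call:
carry_out(commands=[0,0.05,0,0,1,0,0.05,0,0,1])

```text
time_s: 5.9
tcp_pos: [0.5582, -0.1611, 0.2862]
eef_rot: [-180.0, -0.1, -94.9]
contact_force: [0.1, -4.5, 2.9]
gripper_width: 0.0005
```

```bash
cat > sim.py <<'E'
import numpy as np
def G(l,m): return m*9.81*.168*np.sin(.54-l)
def step(l,phi0,phi1,m,T=.1,n=50,rec=None):
    for i in range(n):
        p=phi0+(phi1-phi0)*(i+1)/n
        l=min(max(l+T/n*(10*(p-l+.02)-G(l,m))/4,0),1.3) if p>l else l+T/n*max(-1,-G(l,m)/4)
        if rec is not None: rec.append((p-l,l))
    return l
def profile(phi,l,m=.95,bt=.08,N=60,vmax=.09):
    out=[phi]
    for k in range(N):
        w=max((10*(phi-l+.02)-G(l,m))/4,0) if l>0 or 10*(phi-l+.02)>G(l,m) else 0
        dphi=.1*(w+np.clip((bt-(phi-l))/.3,-.15,.15))
        dphi=np.clip(dphi,0.002,.055)
        l=step(l,phi,phi+dphi,m);phi+=dphi;out.append(phi)
        if l>1.14:break
    return np.array(out)
def rows(p,rise=.003):
    a=-.5+p;y=.2*np.sin(a);z=.2*np.cos(a)
    dy=np.diff(y);dz=np.diff(z)+np.diff(p)*rise/1.2
    return np.c_[dy*.088/.04,dy/.04,dz/.04].round(3)
def check(p,l0=0.,masses=(.63,.8,.95,1.1,1.27)):
    for m in masses:
        l=l0;R=[]
        for a,b in zip(p[:-1],p[1:]): l=step(l,a,b,m,rec=R)
        R=np.array(R);q=(R[:,1]>.06)&(R[:,1]<1.08);v=np.gradient(R[:,1],.002)
        print(m,"b",R[q,0].min().round(3),R[:,0].max().round(3),"lid",l.round(3),"v",v.max().round(3))
E
python3 - <<'E'
from sim import *
p=profile(.03,0.);print(len(p),p.round(3).tolist());check(p)
print(rows(p)[:24].tolist())
E
```

```text
61 [0.03, 0.045, 0.057, 0.064, 0.071, 0.077, 0.082, 0.088, 0.093, 0.099, 0.105, 0.111, 0.117, 0.123, 0.13, 0.136, 0.143, 0.15, 0.158, 0.165, 0.173, 0.181, 0.19, 0.198, 0.207, 0.217, 0.226, 0.236, 0.247, 0.258, 0.269, 0.281, 0.293, 0.305, 0.318, 0.332, 0.346, 0.36, 0.375, 0.391, 0.407, 0.424, 0.441, 0.46, 0.478, 0.498, 0.518, 0.54, 0.562, 0.585, 0.608, 0.633, 0.659, 0.686, 0.713, 0.742, 0.772, 0.803, 0.836, 0.87, 0.904]
0.63 b 0.053 0.086 lid 0.818 v 0.339
0.8 b 0.067 0.082 lid 0.823 v 0.348
0.95 b 0.078 0.08 lid 0.827 v 0.356
1.1 b 0.073 0.093 lid 0.831 v 0.365
1.27 b 0.069 0.108 lid 0.836 v 0.376
[[0.006, 0.067, 0.034], [0.005, 0.053, 0.026], [0.003, 0.035, 0.017], [0.002, 0.028, 0.013], [0.002, 0.027, 0.013], [0.002, 0.026, 0.012], [0.002, 0.026, 0.012], [0.002, 0.026, 0.012], [0.002, 0.026, 0.012], [0.002, 0.027, 0.012], [0.002, 0.027, 0.012], [0.002, 0.028, 0.012], [0.003, 0.029, 0.012], [0.003, 0.03, 0.012], [0.003, 0.031, 0.012], [0.003, 0.032, 0.013], [0.003, 0.033, 0.013], [0.003, 0.035, 0.013], [0.003, 0.036, 0.013], [0.003, 0.037, 0.013], [0.003, 0.039, 0.013], [0.004, 0.04, 0.014], [0.004, 0.042, 0.014], [0.004, 0.043, 0.014]]
```

Call:
carry_out(commands=[0.006,0.07,0.035,0,1,0.005,0.05,0.025,0,1,0.003,0.035,0.017,0,1,0.002,0.03,0.014,0,1,0.002,0.03,0.013,0,1,0.002,0.025,0.012,0,1,0.002,0.025,0.012,0,1,0.002,0.025,0.012,0,1])

```text
time_s: 6.7
tcp_pos: [0.5591, -0.15, 0.2921]
eef_rot: [-179.9, -0.1, -95.0]
contact_force: [-0.3, -7.2, 4.9]
gripper_width: 0.0003
```

```bash
cat > meas.py <<'E'
from h import *
from plant import telemetry,cams
def meas(save=None):
    s=telemetry.get_state();F=-s["contact_force"];print(s["time_s"],s["tcp_pos"].round(4),s["contact_force"].round(1))
    for n in("top",):
        c=cams.capture(n)
        if save: cv2.imwrite(save,cv2.resize(c["frame"][130:270,240:380,::-1],None,fx=4,fy=4,interpolation=cv2.INTER_CUBIC))
        h=cv2.cvtColor(c["frame"],cv2.COLOR_RGB2HSV);roi=np.zeros(h.shape[:2],np.uint8);roi[150:245,260:350]=1
        for nm,lo,hi in(("red",(0,150,60),(6,255,255)),("green",(45,80,40),(90,255,255))):
            k,l,st,ce=cv2.connectedComponentsWithStats(cv2.inRange(h,lo,hi)*roi);print(n,nm,[(st[i][4],ce[i].round(1).tolist(),st[i][:4].tolist()) for i in range(1,k) if st[i][4]>5])
    return s
E
python3 -c "
from meas import *
meas('pics/p1.png')"
```

```text
6.7 [ 0.5591 -0.15    0.2921] [-0.3 -7.2  4.9]
top red [(np.int32(32), [325.2, 231.0], [323, 228, 6, 7])]
top green [(np.int32(20), [321.2, 233.6], [319, 230, 6, 7])]
```

View pics/p1.png

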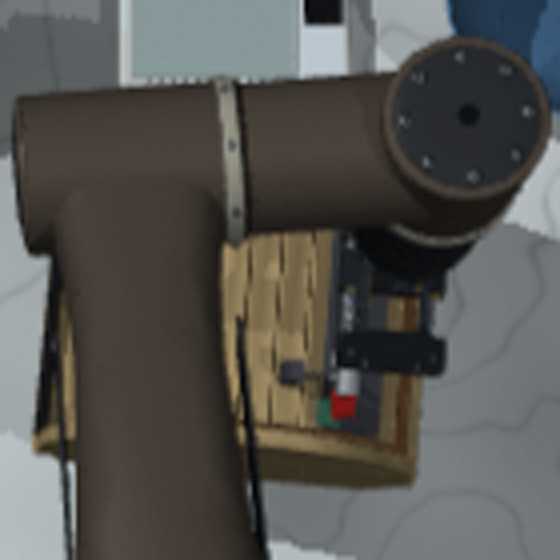

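The picture shows the red pointer moved over the green mark, at (325,231) against (321,233), with the lid almost still open. That gives about 4 N of push, in band, so I continue.

Run:
```python
from sim import *
p=profile(.077,0.015);print(p[:9].round(3).tolist());check(p,.015)
print(rows(p)[:9].tolist())
```

```text
[0.077, 0.084, 0.09, 0.097, 0.103, 0.109, 0.115, 0.122, 0.128]
0.63 b 0.054 0.097 lid 1.039 v 0.419
0.8 b 0.067 0.087 lid 1.049 v 0.429
0.95 b 0.077 0.079 lid 1.058 v 0.439
1.1 b 0.067 0.092 lid 1.068 v 0.449
1.27 b 0.056 0.107 lid 1.08 v 0.461
[[0.003, 0.031, 0.014], [0.003, 0.03, 0.013], [0.003, 0.029, 0.013], [0.003, 0.029, 0.012], [0.003, 0.029, 0.012], [0.003, 0.029, 0.012], [0.003, 0.03, 0.012], [0.003, 0.03, 0.012], [0.003, 0.031, 0.012]]
```

Call:
carry_out(commands=[0.003,0.035,0.016,0,1,0.003,0.035,0.016,0,1,0.003,0.03,0.014,0,1,0.003,0.03,0.013,0,1,0.003,0.03,0.013,0,1,0.003,0.03,0.013,0,1,0.003,0.03,0.013,0,1,0.003,0.03,0.012,0,1])

```text
time_s: 7.55
tcp_pos: [0.5601, -0.1401, 0.2968]
eef_rot: [-179.9, -0.1, -95.0]
contact_force: [-1.0, -7.3, 4.8]
gripper_width: 0.0002
```

```bash
python3 -c "
from meas import *
meas('pics/p2.png')"
```

```text
7.55 [ 0.5601 -0.1401  0.2968] [-1.  -7.3  4.8]
top red [(np.int32(28), [322.1, 230.8], [320, 228, 6, 6])]
top green [(np.int32(21), [318.7, 233.4], [317, 229, 6, 8])]
```

Run:
```python
from sim import *
p=profile(.131,0.05);print(p[:17].round(3).tolist());check(p,.05)
print(rows(p)[:17].tolist())
```

```text
[0.131, 0.137, 0.144, 0.151, 0.159, 0.166, 0.174, 0.182, 0.191, 0.199, 0.209, 0.218, 0.228, 0.238, 0.248, 0.259, 0.27]
0.63 b 0.057 0.102 lid 1.139 v 0.453
0.8 b 0.069 0.089 lid 1.152 v 0.463
0.95 b 0.077 0.081 lid 1.163 v 0.473
1.1 b 0.067 0.091 lid 1.176 v 0.484
1.27 b 0.056 0.104 lid 1.19 v 0.496
[[0.003, 0.03, 0.012], [0.003, 0.032, 0.012], [0.003, 0.033, 0.013], [0.003, 0.034, 0.013], [0.003, 0.036, 0.013], [0.003, 0.037, 0.013], [0.003, 0.039, 0.013], [0.004, 0.04, 0.014], [0.004, 0.042, 0.014], [0.004, 0.043, 0.014], [0.004, 0.045, 0.014], [0.004, 0.047, 0.014], [0.004, 0.049, 0.014], [0.004, 0.051, 0.014], [0.005, 0.053, 0.014], [0.005, 0.055, 0.014], [0.005, 0.057, 0.014]]
```

Call:
carry_out(commands=[0.003,0.032,0.012,0,1,0.003,0.033,0.012,0,1,0.003,0.034,0.012,0,1,0.003,0.035,0.013,0,1,0.003,0.036,0.013,0,1,0.003,0.037,0.013,0,1,0.004,0.039,0.013,0,1,0.004,0.04,0.013,0,1])

```text
time_s: 8.4
tcp_pos: [0.5611, -0.1287, 0.301]
eef_rot: [-179.9, -0.1, -95.0]
contact_force: [-0.8, -7.4, 6.9]
gripper_width: 0.0005
```

```bash
python3 -c "
from meas import *
meas('pics/p3.png')"
```

```text
8.4 [ 0.5611 -0.1287  0.301 ] [-0.8 -7.4  6.9]
top red [(np.int32(27), [318.9, 230.2], [317, 228, 5, 6])]
top green [(np.int32(20), [315.3, 232.8], [314, 229, 6, 7])]
```

Call:
carry_out(commands=[0.004,0.042,0.018,0,1,0.004,0.043,0.018,0,1,0.004,0.045,0.018,0,1,0.004,0.047,0.018,0,1,0.004,0.049,0.018,0,1,0.005,0.051,0.018,0,1,0.005,0.053,0.018,0,1,0.005,0.055,0.018,0,1])

```text
time_s: 9.25
tcp_pos: [0.5626, -0.1128, 0.3062]
eef_rot: [-179.9, -0.1, -95.0]
contact_force: [0.5, -5.3, 2.7]
gripper_width: 0.0004
```

```bash
python3 -c "
from meas import *
meas('pics/p4.png')
from sim import *
p=profile(.271,0.19);print(p[:17].round(3).tolist());check(p,.19)
print(rows(p)[:30].tolist())
"
```

```text
9.25 [ 0.5626 -0.1128  0.3062] [ 0.5 -5.3  2.7]
top red [(np.int32(22), [313.5, 229.5], [312, 227, 4, 6])]
top green [(np.int32(17), [311.0, 232.9], [309, 229, 6, 7])]
[0.271, 0.282, 0.294, 0.307, 0.32, 0.333, 0.347, 0.362, 0.377, 0.393, 0.409, 0.426, 0.444, 0.462, 0.481, 0.501, 0.521]
0.63 b 0.065 0.102 lid 1.139 v 0.453
0.8 b 0.072 0.089 lid 1.152 v 0.463
0.95 b 0.077 0.081 lid 1.163 v 0.473
1.1 b 0.067 0.086 lid 1.175 v 0.484
1.27 b 0.056 0.094 lid 1.19 v 0.496
[[0.005, 0.056, 0.013], [0.005, 0.059, 0.013], [0.005, 0.061, 0.013], [0.006, 0.064, 0.013], [0.006, 0.066, 0.012], [0.006, 0.069, 0.012], [0.006, 0.072, 0.011], [0.007, 0.075, 0.011], [0.007, 0.078, 0.01], [0.007, 0.081, 0.009], [0.007, 0.084, 0.008], [0.008, 0.088, 0.007], [0.008, 0.091, 0.005], [0.008, 0.095, 0.004], [0.009, 0.099, 0.002], [0.009, 0.102, 0.0], [0.009, 0.106, -0.002], [0.01, 0.111, -0.005], [0.01, 0.115, -0.007], [0.01, 0.119, -0.01], [0.011, 0.123, -0.014], [0.011, 0.128, -0.018], [0.012, 0.132, -0.022], [0.012, 0.137, -0.026], [0.012, 0.141, -0.031], [0.013, 0.146, -0.037], [0.013, 0.15, -0.043], [0.014, 0.154, -0.05], [0.014, 0.158, -0.057], [0.014, 0.162, -0.065]]
```

Call:
carry_out(commands=[0.005,0.058,0.015,0,1,0.005,0.061,0.015,0,1,0.005,0.063,0.015,0,1,0.006,0.066,0.015,0,1,0.006,0.068,0.014,0,1,0.006,0.07,0.013,0,1,0.006,0.073,0.012,0,1,0.007,0.076,0.011,0,1])

```text
time_s: 10.1
tcp_pos: [0.5645, -0.0913, 0.3107]
eef_rot: [-179.9, -0.1, -95.0]
contact_force: [-0.4, -5.4, 5.3]
gripper_width: 0.0003
```

```bash
python3 -c "
from meas import *
meas('pics/p5.png')
"
```

```text
10.1 [ 0.5645 -0.0913  0.3107] [-0.4 -5.4  5.3]
top red [(np.int32(15), [307.0, 229.0], [306, 227, 3, 5])]
top green [(np.int32(21), [304.7, 231.7], [303, 228, 6, 7])]
```

```bash
python3 -c "
from sim import *
p=profile(.382,0.307);print(p.round(3).tolist());check(p,.307)
print(rows(p,0).tolist())
"
```

```text
[0.382, 0.398, 0.415, 0.433, 0.451, 0.469, 0.489, 0.509, 0.53, 0.551, 0.574, 0.597, 0.622, 0.647, 0.673, 0.7, 0.729, 0.758, 0.789, 0.821, 0.854, 0.888, 0.924, 0.961, 0.999, 1.039, 1.08, 1.123, 1.167, 1.213, 1.26]
0.63 b 0.071 0.103 lid 1.157 v 0.459
0.8 b 0.075 0.089 lid 1.171 v 0.47
0.95 b 0.075 0.078 lid 1.183 v 0.479
1.1 b 0.067 0.082 lid 1.195 v 0.49
1.27 b 0.056 0.086 lid 1.21 v 0.502
[[0.007, 0.081, 0.009], [0.007, 0.084, 0.008], [0.008, 0.087, 0.007], [0.008, 0.09, 0.005], [0.008, 0.093, 0.004], [0.009, 0.097, 0.002], [0.009, 0.1, 0.0], [0.009, 0.104, -0.002], [0.01, 0.108, -0.004], [0.01, 0.112, -0.007], [0.01, 0.117, -0.01], [0.011, 0.121, -0.013], [0.011, 0.125, -0.017], [0.011, 0.13, -0.021], [0.012, 0.134, -0.025], [0.012, 0.139, -0.03], [0.013, 0.143, -0.036], [0.013, 0.148, -0.041], [0.013, 0.152, -0.048], [0.014, 0.156, -0.055], [0.014, 0.16, -0.062], [0.014, 0.164, -0.07], [0.015, 0.167, -0.079], [0.015, 0.17, -0.089], [0.015, 0.173, -0.099], [0.015, 0.175, -0.109], [0.015, 0.176, -0.121], [0.016, 0.177, -0.133], [0.016, 0.176, -0.145], [0.015, 0.175, -0.158]]
```

Call:
carry_out(commands=[0.007,0.081,0.009,0,1,0.007,0.084,0.008,0,1,0.008,0.087,0.007,0,1,0.008,0.09,0.005,0,1,0.008,0.093,0.004,0,1,0.009,0.097,0.002,0,1,0.009,0.1,0,0,1,0.009,0.104,-0.002,0,1])

```text
time_s: 10.95
tcp_pos: [0.5669, -0.0613, 0.3113]
eef_rot: [-180.0, -0.0, -95.0]
contact_force: [1.0, -6.2, 3.8]
gripper_width: 0.0002
```

```bash
python3 -c "
from meas import *
meas('pics/p6.png')
"
```

```text
10.95 [ 0.5669 -0.0613  0.3113] [ 1.  -6.2  3.8]
top red [(np.int32(10), [297.5, 228.0], [297, 226, 2, 5])]
top green [(np.int32(22), [297.2, 230.4], [294, 227, 7, 7])]
```

View pics/p6.png

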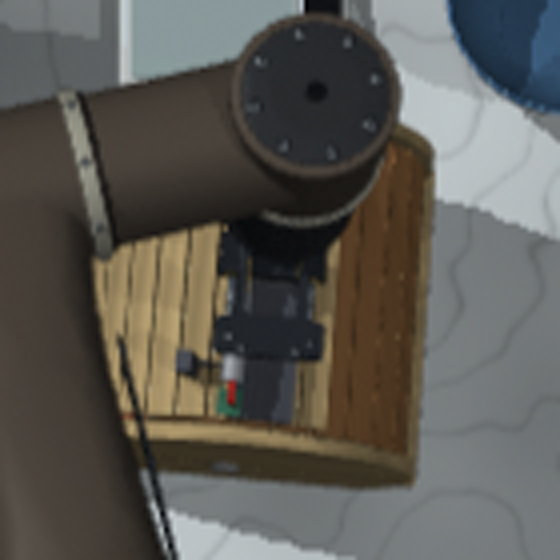

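The picture shows the narrow red pointer at (297.5,228), in the middle of the green mark at (297,230). The push is in mid-band.

Call:
carry_out(commands=[0.01,0.106,-0.004,0,1,0.01,0.11,-0.007,0,1,0.01,0.114,-0.01,0,1,0.01,0.118,-0.013,0,1,0.011,0.123,-0.017,0,1,0.011,0.128,-0.021,0,1,0.012,0.133,-0.025,0,1,0.012,0.138,-0.03,0,1])

```text
time_s: 11.8
tcp_pos: [0.5702, -0.022, 0.3058]
eef_rot: [180.0, 0.0, -94.9]
contact_force: [1.1, -3.6, 3.6]
gripper_width: 0.0002
```

```bash
python3 -c "
from meas import *
meas('pics/p7.png')
"
```

```text
11.8 [ 0.5702 -0.022   0.3058] [ 1.1 -3.6  3.6]
top red [(np.int32(16), [284.9, 227.1], [283, 225, 4, 5])]
top green [(np.int32(19), [286.4, 230.1], [283, 227, 6, 6])]
```

```bash
python3 -c "
from sim import *
p=profile(.7285,0.662);print(p.round(3).tolist());
for l0 in(.64,.662,.68):check(p,l0)
print(rows(p,0).tolist())
"
```

```text
[0.728, 0.759, 0.791, 0.824, 0.857, 0.892, 0.928, 0.966, 1.004, 1.044, 1.086, 1.129, 1.173, 1.219]
0.63 b 0.089 0.102 lid 1.117 v 0.448
0.8 b 0.087 0.09 lid 1.129 v 0.459
0.95 b 0.079 0.088 lid 1.141 v 0.469
1.1 b 0.069 0.088 lid 1.152 v 0.48
1.27 b 0.058 0.088 lid 1.166 v 0.492
0.63 b 0.067 0.101 lid 1.118 v 0.446
0.8 b 0.067 0.088 lid 1.131 v 0.456
0.95 b 0.067 0.077 lid 1.142 v 0.466
1.1 b 0.067 0.072 lid 1.154 v 0.476
1.27 b 0.056 0.069 lid 1.167 v 0.488
0.63 b 0.049 0.1 lid 1.119 v 0.443
0.8 b 0.049 0.087 lid 1.132 v 0.454
0.95 b 0.049 0.076 lid 1.143 v 0.464
1.1 b 0.049 0.067 lid 1.155 v 0.474
1.27 b 0.049 0.061 lid 1.169 v 0.486
[[0.013, 0.15, -0.037], [0.013, 0.152, -0.043], [0.014, 0.155, -0.049], [0.014, 0.159, -0.056], [0.014, 0.162, -0.064], [0.015, 0.165, -0.072], [0.015, 0.168, -0.081], [0.015, 0.171, -0.09], [0.015, 0.173, -0.1], [0.015, 0.175, -0.111], [0.016, 0.176, -0.122], [0.016, 0.177, -0.135], [0.016, 0.176, -0.147]]
```

Call:
carry_out(commands=[0.013,0.152,-0.037,0,1,0.013,0.154,-0.043,0,1,0.014,0.157,-0.049,0,1,0.014,0.16,-0.056,0,1,0.014,0.163,-0.064,0,1,0.015,0.166,-0.072,0,1,0.015,0.169,-0.081,0,1,0.015,0.172,-0.09,0,1])

```text
time_s: 12.65
tcp_pos: [0.5748, 0.0298, 0.286]
eef_rot: [180.0, -0.0, -94.9]
contact_force: [0.7, -4.1, 3.3]
gripper_width: 0.0004
```

```bash
python3 -c "
from plant import telemetry
import numpy as np
s=telemetry.get_state();print(s['time_s'],s['tcp_pos'].round(4),s['contact_force'].round(1))
"
```

```text
12.65 [0.5748 0.0298 0.286 ] [ 0.7 -4.1  3.3]
```

Call:
carry_out(commands=[0.015,0.173,-0.1,0,1,0.015,0.175,-0.111,0,1,0.016,0.176,-0.122,0,1,0.016,0.177,-0.135,0,1,0.016,0.176,-0.147,0,1,0.01,0.12,-0.105,0,1,0.005,0.05,-0.045,0,1,0,0,0,0,1])

```text
time_s: 13.45
tcp_pos: [0.5786, 0.0726, 0.2548]
eef_rot: [180.0, 0.1, -94.9]
contact_force: [1.4, 2.5, -1.7]
gripper_width: 0.0004
```

```bash
python3 -c "
from meas import *
meas('pics/p9.png')
"
```

```text
13.45 [0.5786 0.0726 0.2548] [ 1.4  2.5 -1.7]
top red []
top green []
```

Call:
carry_out(commands=[0,0,0,0,1,0,0,0,0,1,0,0,0,0,1,0,0,0,0,1,0,0,0,0,1,0,0,0,0,1])

```text
time_s: 14.1
tcp_pos: [0.5785, 0.0715, 0.2557]
eef_rot: [-180.0, 0.1, -94.9]
contact_force: [0.1, 5.6, -0.6]
gripper_width: 0.0004
```

```bash
python3 -c "
from meas import *
meas('pics/p10.png')
"
```

```text
14.1 [0.5785 0.0715 0.2557] [ 0.1  5.6 -0.6]
top red []
top green []
```

View pics/p10.png

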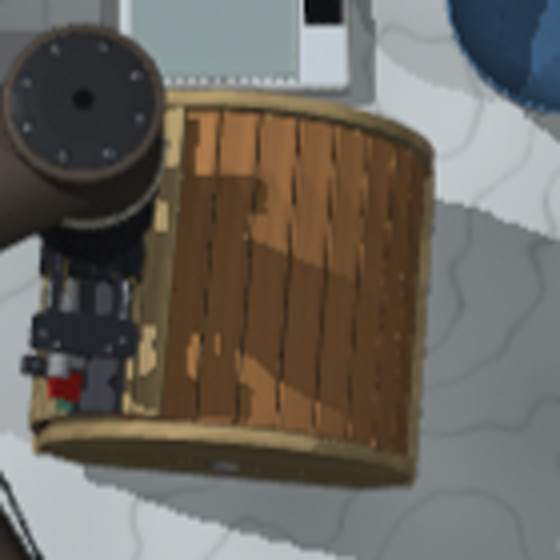

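The picture shows the bar ahead of the fingers, with its pointer at about (256,226). The fingertip is holding the lid back: +5.6 N along y on the tool. I lift straight up to let it run shut.

Call:
carry_out(commands=[0,0.03,0.15,0,1,0,0,0.2,0,1,0,0,0.3,0,1,0,0,0.5,0,1,0,0,0.8,0,1,0,0,0.8,0,1])

```text
time_s: 14.75
tcp_pos: [0.5782, 0.0717, 0.3678]
eef_rot: [-180.0, -0.0, -95.0]
contact_force: [0.7, 1.6, -0.1]
gripper_width: 0.0006
```

Call:
carry_out(commands=[0,-0.5,0.5,0,1,0,-0.9,0,0,1,0,-0.9,0,0,1,0,-0.9,0,0,1,0,-0.9,0,0,1,0,-0.9,0,0,1,0,0,0,0,1,0,0,0,0,1])

```text
time_s: 15.55
tcp_pos: [0.5782, -0.1289, 0.3866]
eef_rot: [-180.0, -0.0, -95.1]
contact_force: [-0.3, -0.3, -0.7]
gripper_width: 0.0006
```

```bash
python3 -c "
from meas import *
meas()
c=[cams.capture(n)['frame'][:,:,::-1] for n in('scene','top')]
f=lambda i:cv2.resize(i[130:270,230:370],None,fx=2.85,fy=4.2,interpolation=cv2.INTER_CUBIC)
cv2.imwrite('pics/end.png',np.hstack([f(i) for i in c]))
# bystanders: red jar lid & muffin blobs start vs now
for n,i in zip(('scene','top'),c):
    o=cv2.imread(f'pics/{n}0.png')
    for nm,(x0,y0,x1,y1) in {'jarmug':(385,165,450,250),'board':(50,180,175,320)}.items():
        print(n,nm,'mean abs diff',cv2.absdiff(o[y0:y1,x0:x1],i[y0:y1,x0:x1]).mean().round(2))
"
```

```text
15.55 [ 0.5782 -0.1289  0.3866] [-0.3 -0.3 -0.7]
top red []
top green []
scene jarmug mean abs diff 39.58
scene board mean abs diff 20.35
top jarmug mean abs diff 25.51
top board mean abs diff 17.3
```

View pics/end.png

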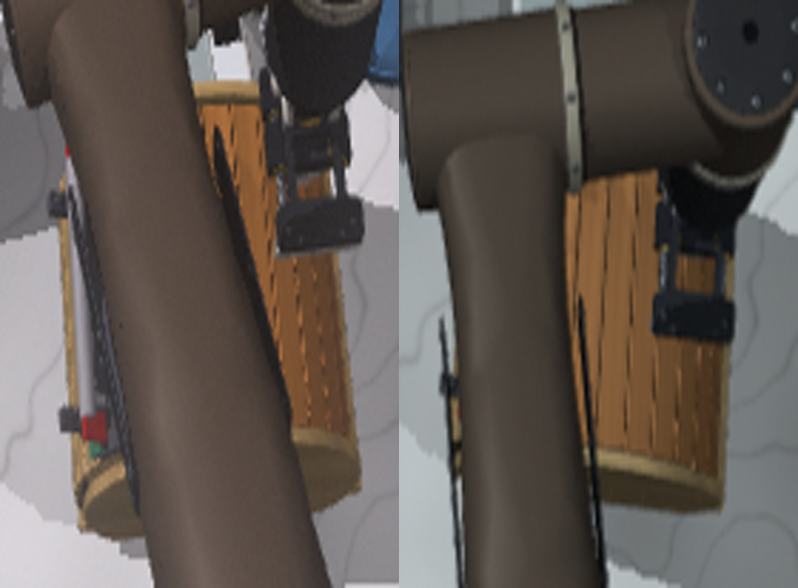

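The end view shows the bar at the mouth side. Its near red pointer is at about (263,232) in scene, and the arm is clear above the rear. I'll check the lid angle and the bystanders by numbers.

```bash
cat > fin.py <<'E'
from h import *
from plant import cams
C={n:cams.capture(n) for n in("scene","top")};O={n:dict(np.load(f"{n}0.npz")) for n in C}
def blobs(f,lo,hi,b,mn):
    x0,y0,x1,y1=b;m=cv2.inRange(cv2.cvtColor(f,cv2.COLOR_RGB2HSV)[y0:y1,x0:x1],lo,hi)
    k,l,st,ce=cv2.connectedComponentsWithStats(m);return [((ce[i]+[x0,y0]).round(1).tolist(),int(st[i][4])) for i in range(1,k) if st[i][4]>=mn]
print("red/green scene",blobs(C["scene"]["frame"],(0,150,60),(6,255,255),(245,150,290,245),6),blobs(C["scene"]["frame"],(45,80,40),(90,255,255),(245,150,290,245),4))
for z in(.034,.0465):
  for L in(1.12,1.2,1.26,1.3):
    p=[.569,-.0475,z,-.088];a=-.5+L
    print(z,L,"bar-",proj(C["scene"],box2w(p,[-.1,.2*np.sin(a),.05+.2*np.cos(a)])).round(1).tolist(),"green-",proj(C["scene"],box2w(p,[-.113,.18*np.sin(a+.08),.05+.18*np.cos(a+.08)])).round(1).tolist())
for n in C:
    for nm,lo,hi,b,mn in(("jar",(0,150,60),(8,255,255),(385,165,450,250),20),("muffin",(0,90,40),(12,255,255),(50,180,175,320),25)):
        print(n,nm,blobs(O[n]["frame"],lo,hi,b,mn),"->",blobs(C[n]["frame"],lo,hi,b,mn))
cv2.imwrite("pics/full.png",np.hstack([cv2.resize(C[n]["frame"][:,:,::-1],(400,300)) for n in C]))
E
python3 fin.py
```

```text
red/green scene [] [([263.0, 236.5], 6)]
0.034 1.12 bar- [[269.4, 225.8]] green- [[270.1, 232.3]]
0.034 1.2 bar- [[265.3, 227.2]] green- [[266.7, 233.5]]
0.034 1.26 bar- [[262.4, 228.2]] green- [[264.3, 234.4]]
0.034 1.3 bar- [[260.6, 228.9]] green- [[262.9, 235.0]]
0.0465 1.12 bar- [[269.3, 224.7]] green- [[270.0, 231.2]]
0.0465 1.2 bar- [[265.2, 226.0]] green- [[266.6, 232.4]]
0.0465 1.26 bar- [[262.3, 227.0]] green- [[264.2, 233.3]]
0.0465 1.3 bar- [[260.4, 227.7]] green- [[262.7, 233.9]]
scene jar [([422.9, 182.3], 219)] -> [([422.8, 182.3], 232)]
scene muffin [([129.6, 237.9], 125), ([85.8, 247.7], 113), ([143.8, 279.4], 129), ([100.0, 288.6], 124)] -> [([129.5, 238.3], 126), ([86.0, 247.7], 116), ([143.4, 279.2], 129), ([100.3, 288.6], 128)]
top jar [([420.7, 202.0], 249)] -> [([420.7, 202.0], 249)]
top muffin [([129.5, 203.9], 105), ([88.2, 204.7], 111), ([137.2, 245.7], 109), ([96.5, 246.1], 111), ([64.9, 315.9], 210), ([122.8, 315.6], 228)] -> [([129.8, 203.9], 104), ([88.1, 204.7], 112), ([137.3, 245.8], 109), ([96.5, 246.2], 112), ([66.9, 315.7], 232), ([122.7, 315.6], 236)]
```

View pics/full.png

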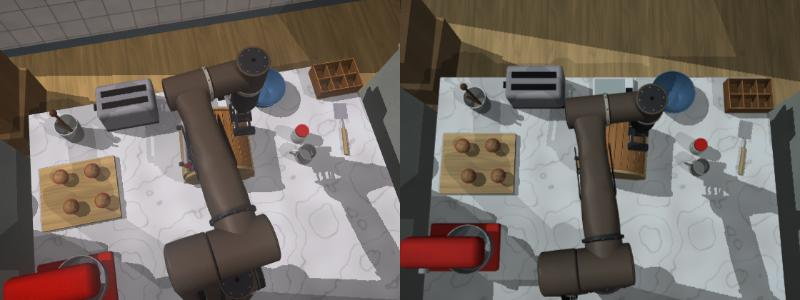

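Call:
carry_out(commands=[0,0,0,0,1,0,0,0,0,1,0,0,0,0,1,0,0,0,0,1,0,0,0,0,1,0,0,0,0,1])

```text
time_s: 16.4
tcp_pos: [0.5785, -0.1277, 0.3857]
eef_rot: [180.0, 0.0, -94.9]
contact_force: [0.0, -0.3, -0.7]
gripper_width: 0.0006
```

```bash
python3 fin.py | head -1; python3 -c "
from plant import r,telemetry
print(telemetry.get_state()['contact_force']);print(r.close_job())"
```

```text
red/green scene [] [([263.0, 236.5], 6)]
[0.60037422 0.09997794 0.1391106 ]
the job is handed in; nothing more can be done
None
```

The lid is shut and the job is handed in, but the run may well be judged failed because I pressed the box too hard early on. While feeling for the bar's height from above, I sent several lowering moves without checking the force between them. The reading reached about 34 N on the tool, over the 25 N box limit.

- **Push:** After that I pushed the bar from behind over the top without slipping. My push estimates at each stop on the way were about 4 to 6 N, and the pointer was over the green mark in both pictures I viewed up to mid-travel. Beyond a lid angle of about 0.93 rad I had no check of the push.
- **Near the end:** The fingertip briefly held the nearly shut lid back, at about 5.6 N. I lifted it straight up and the lid ran shut on its own.
- **Last checks:**
  - The green mark sits where a lid angle of about 1.30 rad puts it, though it matched only to a pixel or two. It did not move between two looks.
  - The tool force was close to zero, with the hand well clear of the box.
  - The jar and the muffins on the board were within half a pixel of where they started. I checked the mug only by eye, and it looked unmoved.
  - My colour mask did not find the red pointer at the end, so I did not measure directly that the bar was fully out. Nothing was touching it.

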